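# Ready the soldering hearth and its fume extractor

### The arm

A 6-joint arm with a two-finger parallel gripper is mounted at the origin on the work surface. World frame = base frame: x ahead of the robot, y to its left, z up, the work surface at z = 0. Lengths are in m, angles in degrees, forces in N, time in s.
With the tool pointing down it reaches from about 0.25 to 0.725 m from the base axis. Payload 9.7 kg.
Tool frame: the origin (TCP) lies at the very end of the fingers, on their centre line; the grasp point (between the pads) lies 19 mm behind it; z points along the fingers, y is the direction in which the jaws open and shut (so a half turn about z gives the same grasp; the last joint's range is limited). The gripper opens to 85 mm and grips with 20 to 120 N. Pads are 22 mm wide; open, the fingers measure 114 mm over their backs; the gripper's body (76 mm by 85 mm) begins 54 mm behind the grasp point. The pads swing forward as they close: fully open they stand 13 mm farther back than shut.
Start: joints at [69.213, 4.979, 10.078, 95.1, 0, 90], TCP at [0.195, 0.514, 0.231] pointing down, gripper open.
Joint ranges: [-179.16, 179.16], [-48.56, 103.87], [-65.8, 70.77], [-126.05, 130.52], [-82.76, 87.17], [-180, 180]. Speed limits (degrees/s): [127.2, 127.2, 147.25, 180, 180, 180].

### API

Orientations are given as [roll, pitch, yaw] about the fixed x, y, z axes, in that order (R = Rz(yaw) Ry(pitch) Rx(roll)).
In Python, from workcell import bot gives the robot as it stands.
- The arm moves only by the shell command python3 -m pendant 'ROWS' [FORCE]. ROWS is JSON, a list that holds one entry, the list of rows, each a list of 7 numbers: the shift along the tool's x, y, z in cm, then the turn, a rotation vector about the tool's x, y, z in rad, then the opening in per cent of the stroke, from 0 (shut) to 100 (fully open). In form: [[[dx, dy, dz, ax, ay, az, gripper], ...]]. A call has 1 to 5 rows; each row shifts and turns the pose as measured when the row begins, along the tool's axes as they then stand; what a row does not reach is not made up. A row lasts 1/12 s, in which the tool goes at most 41.7 mm and 7.16 degrees, less where a joint would pass 70% of its speed; a pose out of reach is approached as far as the arm can. A call with a gripper value outside its range is refused whole. The fingers move at their own pace and stop on an object; FORCE is the grip in N (left out, the last holds). Time passes only in rows, so rows that do not move let the fingers close. It gives the time, the measured TCP pose, the force and the opening at its end, in the units of the state.
- bot.get_obs(): the state, without advancing time (a new reading comes with each control period).
- bot.camera(name): name is "scene" or "top" or "wrist"; returns the picture (384x512x3 uint8, red, green, blue); there is no depth.
- bot.get_calibration(name): a dict with "intrinsics" (3x3 intrinsics, pixels), "pose" (4x4, takes a point from camera to world coordinates); the wrist camera has in their place "T_tool_cam" (4x4, takes a point from camera to tool coordinates, whose origin is the TCP and whose axes are the flange's). Camera axes: x right, y down, z forward; pixel columns grow to the right and rows downward; lengths in m; the calibration is good to about 2 mm. A picture is of the moment at which its call begins: read the wrist's pose just before it. get_calibration takes no time and is no camera call.
- bot.job_done(): hands the job in, once; it reports no verdict.
Trained networks look in the newest picture that a camera, given by its name, has taken for a name from the list of things; names that differ only in an ending like _2 or _b are one class to them, and where a whole thing is asked for, a point or a joint stands for the part that bears it (a point fixed in the world has none). Each returns a list of dicts, best first, with "confidence" (0 to 1); they miss things now and then, are a little off and sometimes report something else, mostly with a low value. They report only what shows in the picture. A call takes as long as a camera call. They do not tell look-alikes from the thing itself.
- bot.masks_of(camera, thing): "pixels" (384x512 bool, what is visible of it) and "extent" ([left, top, right, bottom] in pixels, round what is visible of it).
- bot.mark_of(camera, thing): "uv" ([column, row] in pixels: a listed point, or the origin of a listed thing).
The state is a dict: "time": time; "q": joint angles; "qd": joint speeds; "joint_efforts": joint torques, N m; "ee_pos": TCP position; "tcp_rot": TCP orientation; "wrist_force": force on the tool from outside, world axes, zero at the start; "torque": the same for the moment, N m; "opening": finger opening in m.
Only numpy, scipy, OpenCV 4.12 (cv2) and the standard library are available. Lean on these libraries where they do the work, as an engineer would, in place of code of your own. Each camera call takes 0.05 s, during which the arm holds its last target. There are 200 camera calls.

### The job

Get the soldering hearth ready: set the loose full-length block down (do not drop it) on the upper course, square and centred over the bare joint so that it bridges the two blocks below, without shifting the blocks already laid. Then switch the fume extractor on afresh: turn its selector anticlockwise all the way back to its stop, then clockwise exactly three clicks, and let go. Leave the other things on the bench alone.

Things in the scene. Friction and masses are not known exactly. Their poses are not given: they have to be found in the camera images.
- loose_block: The soldering block to lay: a pale plaster-like block 70 (own x) x 45 (own y) x 28 (own z) mm, 0.1 to 0.2 kg, lying flat alone on the bench at any yaw; the only full-length block not on the hearth. Origin at the centre of its underside.
- hearth: Fixed flat dark steel plate 250 (own x) x 85 (own y) x 10 mm lying on the bench. Three full-size blocks lie end to end along its x in the middle of its width, 71 mm from centre to centre, the middle one at the plate's centre. Origin at the centre of its underside.
- bare_joint (a point): Point on the hearth's frame (same axes): the top of the bare joint, the joint between the middle and the far lower block, 35.5 mm from the plate's centre along hearth +x, at the level of the lower blocks' tops (38 mm above the bench). This is where the centre of the underside of the loose block belongs, long side along hearth x.
- low_near: Lower-course block, same size as the loose one, at hearth x = -71 mm; loose, resting on the plate. Origin at the centre of its underside.
- low_mid: Lower-course block at hearth x = 0; loose. Origin at the centre of its underside.
- low_far: Lower-course block at hearth x = +71 mm; loose. Origin at the centre of its underside.
- upper_laid: Upper-course block already laid, over the joint between low_near and low_mid, centre at hearth x = -40 mm; its end stands about 5 mm short of where the new block's end comes when that is centred on its joint. Loose. Origin at the centre of its underside.
- control_box: Fixed control box of the fume extractor, grey with aluminium top, 130 (x) x 140 (y) x 60 mm high, selector in the middle of its flat top. A long black bar mark at the box's -x side of the selector shows the stop, then five black dots follow clockwise, one per click. Origin at the centre of its underside.
- selector_grip (a point): Point on the selector's upright axis, 84 mm above the bench, at the height to grip; turns with the selector. The selector is a black bar-shaped grip, 42 mm long (own x), 14 mm wide (own y, grip across it), from 67 to 96 mm above the bench, on a round skirt of 46 mm diameter that ends 67 mm above the bench. The pointed end with the white line is at own -x and points at the marks; bar parallel to the box's x, pointer to box -x, at the stop.
- selector (a joint): Selector angle in rad: 0 at the stop (end of its anticlockwise travel), growing clockwise seen from above, 0.42 per click, five clicks, other end stop at 2.1. Detented: released anywhere but right on a crest it springs to the nearest click (within about 0.02); it takes up to about 0.1 N m to turn over a crest, and it stays where it is between grasps. Starts one to five clicks from the stop.
- offcut: Bystander: a short cut-off block of the same pale material, 42 x 45 x 28 mm: not the one to lay.
- bench_block: Bystander: square steel bench block 60 x 60 x 18 mm.
- ring_box: Bystander: small open paper-white box 70 x 70 x 22 mm.
- hammer: Bystander: hammer lying flat.
- flux_jar: Bystander: amber jar 56 mm across, 60 mm high, steel lid.
- ring_stick: Bystander: tapered steel ring mandrel, 260 mm long, 25 mm thick, lying along its own z axis; origin at its thick end.
- file: Bystander: slim wooden-handled hand tool lying flat.
Not all that is in view belongs to the job. What is shaped like the loose_block but blue is not meant.

How it is judged:
By the outcome, as a careful person would: the job done as asked, in the order asked, and still so for the second after the job is handed in, with the robot touching nothing.
It also fails if it takes over 48 s, if anything falls off the work surface, if the arm or the gripper's body presses on something with over 40 N, if the wrist force passes 120 N, or if a joint passes its speed limit or range.

## Working session

There is one attempt and no reset: what is moved stays moved. The work goes in short steps, Python scripts to look and compute and a shell command to move; the robot and the scene stay as the last step left them, time stands still between calls to the robot, and variables do not carry over. Pictures are saved under pics/ and viewed, about 8 in all and at most 12, crops included, and the job is handed in when it is done.

```bash
ls; mkdir -p pics; cat > h.py <<'E'
import numpy as np, cv2
from workcell import bot
from scipy.spatial.transform import Rotation as R
def cam(n):
    c=bot.get_calibration(n); K=np.array(c["intrinsics"])
    if "pose" in c: return K,np.array(c["pose"])
    o=bot.get_obs(); T=np.eye(4); T[:3,:3]=R.from_euler('xyz',o["tcp_rot"],degrees=True).as_matrix(); T[:3,3]=o["ee_pos"]
    return K,T@np.array(c["T_tool_cam"])
def ray(uv,z,K,T):
    uv=np.atleast_2d(np.array(uv,float)); d=np.c_[uv,np.ones(len(uv))]@np.linalg.inv(K).T@T[:3,:3].T
    o=T[:3,3]; return o+d*((z-o[2])/d[:,2])[:,None]
def rect(m,z,K,T):
    c=max(cv2.findContours(m.astype(np.uint8),0,1)[0],key=cv2.contourArea).reshape(-1,2)
    p=ray(c,z,K,T)[:,:2]; r=cv2.minAreaRect((p*1000).astype(np.float32)); return r
def save(n,f,crop=None,s=1):
    im=bot.camera(n)[:,:,::-1]
    if crop: im=im[crop[1]:crop[3],crop[0]:crop[2]]
    cv2.imwrite("pics/"+f,cv2.resize(np.ascontiguousarray(im),None,fx=s,fy=s,interpolation=cv2.INTER_CUBIC))
E
python3 - <<'E'
from h import *
np.set_printoptions(precision=4,suppress=True)
save("top","top1.png",None,1.5)
K,T=cam("top"); print(K,T)
for t,z in [("loose_block",.028),("hearth",.01),("control_box",.06),("upper_laid",.066),("low_far",.038),("offcut",.028),("selector_grip",.096),("flux_jar",.06)]:
    for m in bot.masks_of("top",t)[:3]: print(t,round(m["confidence"],2),m["extent"],rect(m["pixels"],z,K,T))
for t,z in [("loose_block",0),("hearth",0),("bare_joint",.038),("selector_grip",.084),("control_box",0),("upper_laid",.038)]:
    for m in bot.mark_of("top",t)[:2]: print(t,round(m["confidence"],2),m["uv"],ray(m["uv"],z,K,T)[0])
print(bot.get_obs())
E
```

```text
pics
[[459.0275   0.     245.3046]
 [  0.     459.0275 191.2239]
 [  0.       0.       1.    ]] [[-0.0014 -0.983   0.1836  0.2969]
 [-1.      0.0012 -0.0009  0.018 ]
 [ 0.0007 -0.1836 -0.983   1.3998]
 [ 0.      0.      0.      1.    ]]
loose_block 0.92 [247.0, 244.8, 271.9, 275.2] ((348.7291564941406, -22.629642486572266), (69.72166442871094, 46.68948745727539), 29.52851104736328)
loose_block 0.81 [189.5, 230.4, 219.9, 253.7] ((400.9342956542969, 139.95156860351562), (44.50065612792969, 68.99669647216797), 45.18808364868164)
loose_block 0.74 [166.9, 277.4, 185.9, 303.5] ((260.90557861328125, 218.5953369140625), (67.58934020996094, 46.094329833984375), 9.946615219116211)
hearth 0.92 [294.1, 156.4, 335.3, 241.9] ((534.1800537109375, -201.32162475585938), (250.64169311523438, 87.47511291503906), 10.774049758911133)
control_box 0.69 [162.3, 160.6, 210.9, 213.0] ((561.8652954101562, 191.56089782714844), (144.3508758544922, 136.1962432861328), 85.4914321899414)
upper_laid 0.85 [311.0, 193.5, 330.4, 223.6] ((493.549560546875, -206.2601318359375), (72.79395294189453, 48.84040069580078), 10.
[... 946 characters left out ...]
.1928  0.038 ]
selector_grip 0.46 [181.6, 184.7] [0.5623 0.203  0.084 ]
control_box 0.96 [190.1, 189.0] [0.5655 0.1881 0.    ]
control_box 0.63 [321.3, 209.9] [ 0.4995 -0.2172  0.    ]
upper_laid 0.78 [322.0, 209.2] [ 0.4961 -0.213   0.038 ]
{'time': 0.75, 'q': array([69.2108,  4.9783, 10.0786, 95.1009,  0.0009, 90.    ]), 'qd': array([-0.0504, -0.1354, -0.0172,  0.0984,  0.0295,  0.006 ]), 'joint_efforts': array([  0.0019, -52.0007,  46.4818,   0.0011,   0.0001,  -0.    ]), 'ee_pos': array([0.1952, 0.5142, 0.2313]), 'tcp_rot': array([-179.9994,   -0.0009,  159.2108]), 'wrist_force': array([ 0.0228, -0.7985, -0.0167]), 'torque': array([0.0176, 0.0085, 0.0639]), 'opening': 0.0854535977219868}
```

View pics/top1.png

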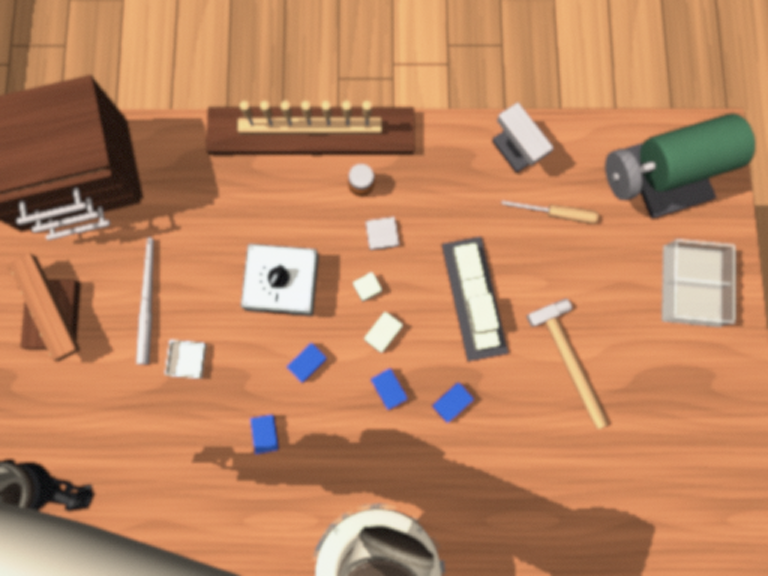

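```bash
python3 - <<'E'
from h import *
im=bot.camera("top"); K,T=cam("top")
hsv=cv2.cvtColor(im,cv2.COLOR_RGB2HSV)
m=np.zeros((384,512),np.uint8); m[205:238,238:272]=1
t=((hsv[...,1]<90)&(hsv[...,2]>120)).astype(np.uint8)*m
print(t.sum(),rect(t,.024,K,T),rect(t,.028,K,T))
o=bot.get_obs();print(o["time"])
save("scene","scene1.png",None,1.5)
E
```

```text
405 ((463.31524658203125, -13.289100646972656), (49.734073638916016, 75.4963150024414), 52.19778823852539) ((462.8313293457031, -13.198158264160156), (49.58945846557617, 75.27682495117188), 52.1977653503418)
0.8
```

View pics/scene1.png

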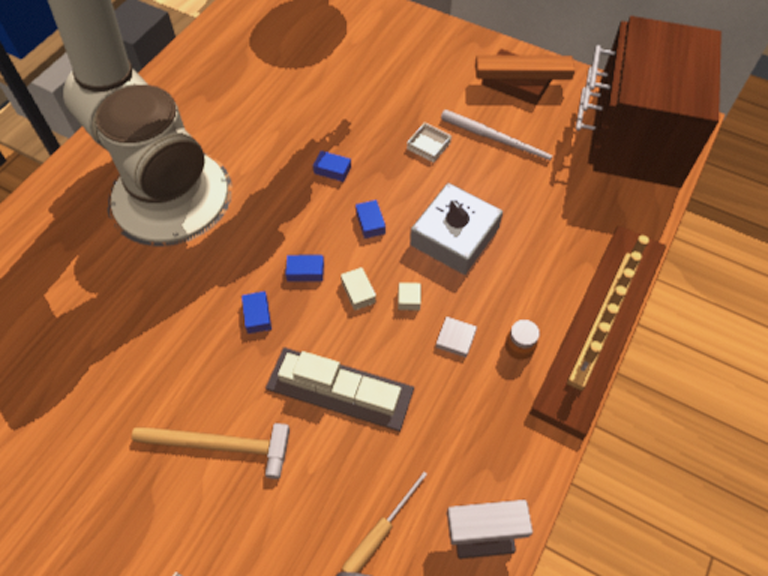

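```bash
cat >> h.py <<'E'
def plan(x,y,z,yaw,g=100):
    o=bot.get_obs(); p=np.array(o["ee_pos"]); r=R.from_euler('xyz',o["tcp_rot"],degrees=True); t=R.from_euler('xyz',[180,0,yaw],degrees=True)
    w=(r.inv()*t).as_rotvec(); d=np.array([x,y,z])-p
    N=int(np.ceil(max(np.linalg.norm(d)/.041,np.linalg.norm(w)/.122,1)))
    rows=[]
    for k in range(N): rows.append(list(np.round((r*R.from_rotvec(w*k/N)).inv().apply(d/N)*100,2))+list(np.round(w/N,3))+[g])
    print("t",round(o["time"],2),"N",N); [print(str([float(v) for v in q])) for q in rows]
E
python3 - <<'E'
from h import *
np.set_printoptions(precision=4,suppress=True)
print(bot.get_calibration("wrist"))
plan(.463,-.013,.15,142.2)
E
```

```text
{'intrinsics': array([[319.4498,   0.    , 249.3691],
       [  0.    , 319.4498, 191.9592],
       [  0.    ,   0.    ,   1.    ]]), 'T_tool_cam': array([[ 0.    , -0.9611, -0.2762,  0.0711],
       [ 1.    ,  0.0006, -0.002 , -0.0014],
       [ 0.0021, -0.2762,  0.9611, -0.1429],
       [ 0.    ,  0.    ,  0.    ,  1.    ]])}
t 0.85 N 15
[-2.92, -2.65, 0.54, 0.0, 0.0, 0.02, 100.0]
[-2.97, -2.59, 0.54, 0.0, 0.0, 0.02, 100.0]
[-3.02, -2.53, 0.54, 0.0, 0.0, 0.02, 100.0]
[-3.07, -2.47, 0.54, 0.0, 0.0, 0.02, 100.0]
[-3.12, -2.41, 0.54, 0.0, 0.0, 0.02, 100.0]
[-3.16, -2.35, 0.54, 0.0, 0.0, 0.02, 100.0]
[-3.21, -2.29, 0.54, 0.0, 0.0, 0.02, 100.0]
[-3.25, -2.22, 0.54, 0.0, 0.0, 0.02, 100.0]
[-3.3, -2.16, 0.54, 0.0, 0.0, 0.02, 100.0]
[-3.34, -2.09, 0.54, 0.0, 0.0, 0.02, 100.0]
[-3.38, -2.03, 0.54, 0.0, 0.0, 0.02, 100.0]
[-3.42, -1.96, 0.54, 0.0, 0.0, 0.02, 100.0]
[-3.46, -1.89, 0.54, 0.0, 0.0, 0.02, 100.0]
[-3.5, -1.82, 0.54, 0.0, 0.0, 0.02, 100.0]
[-3.53, -1.75, 0.54, 0.0, 0.0, 0.02, 100.0]
```

```bash
python3 -m pendant '[[[-2.92,-2.65,0.54,0,0,0.02,100],[-2.97,-2.59,0.54,0,0,0.02,100],[-3.02,-2.53,0.54,0,0,0.02,100],[-3.07,-2.47,0.54,0,0,0.02,100],[-3.12,-2.41,0.54,0,0,0.02,100]]]' 
python3 -m pendant '[[[-3.16,-2.35,0.54,0,0,0.02,100],[-3.21,-2.29,0.54,0,0,0.02,100],[-3.25,-2.22,0.54,0,0,0.02,100],[-3.3,-2.16,0.54,0,0,0.02,100],[-3.34,-2.09,0.54,0,0,0.02,100]]]'
python3 -m pendant '[[[-3.38,-2.03,0.54,0,0,0.02,100],[-3.42,-1.96,0.54,0,0,0.02,100],[-3.46,-1.89,0.54,0,0,0.02,100],[-3.5,-1.82,0.54,0,0,0.02,100],[-3.53,-1.75,0.54,0,0,0.02,100]]]'
python3 - <<'E'
from h import *
plan(.463,-.013,.14,142.2); print(bot.get_obs()["q"])
E
```

```text
time: 1.27
ee_pos: [0.2843, 0.3384, 0.2011]
tcp_rot: [-180.0, -0.1, 153.9]
wrist_force: [0.2, -0.1, -0.7]
opening: 0.0854
time: 1.68
ee_pos: [0.376, 0.1544, 0.1735]
tcp_rot: [179.8, 0.1, 148.0]
wrist_force: [0.5, 0.6, 1.3]
opening: 0.0853
time: 2.1
ee_pos: [0.4674, -0.0313, 0.1469]
tcp_rot: [179.6, 0.3, 141.9]
wrist_force: [0.6, 0.8, 0.1]
opening: 0.0853
t 2.1 N 1
[1.48, 1.16, 0.69, 0.007, 0.004, -0.004, 100.0]
[ -3.95372283  -7.5150529  -11.529413    85.54123657   0.20598507
  34.09920479]
```

```bash
python3 -m pendant '[[[1.48,1.16,0.3,0.007,0.004,-0.004,100],[0,0,0,0,0,0,100]]]' 
cat >> h.py <<'E'
def pale(im):
    h=cv2.cvtColor(im,cv2.COLOR_RGB2HSV); return ((h[...,1]<75)&(h[...,2]>140)).astype(np.uint8)
E
python3 - <<'E'
from h import *
K,T=cam("wrist"); im=bot.camera("wrist"); cv2.imwrite("pics/w1.png",im[:,:,::-1])
for m in bot.masks_of("wrist","loose_block"): print(m["confidence"],m["extent"],rect(m["pixels"],.028,K,T))
for m in bot.mark_of("wrist","loose_block"): print(m["confidence"],m["uv"],ray(m["uv"],0,K,T))
E
```

```text
time: 2.27
ee_pos: [0.4647, -0.0234, 0.142]
tcp_rot: [-179.9, 0.0, 141.1]
wrist_force: [-0.1, 0.2, 0.1]
opening: 0.0854
0.97 [325.6, 0.0, 404.2, 37.9] ((417.9247741699219, 118.66692352294922), (51.086402893066406, 26.745756149291992), 51.05479049682617)
0.92 [103.1, 24.4, 210.8, 116.1] ((349.69793701171875, -22.639320373535156), (73.84925842285156, 45.268184661865234), 29.420494079589844)
0.84 [235.9, 127.0, 284.6, 215.7] ((459.6842956542969, -12.360382080078125), (45.684471130371094, 73.32840728759766), 52.20780944824219)
0.69 [0.5, 103.0, 65.7, 193.9] ((327.88775634765625, -141.48072814941406), (52.48512268066406, 73.2304916381836), 40.03305435180664)
0.56 [138.4, 303.9, 190.6, 356.9] ((520.9097900390625, -176.8999481201172), (34.8817138671875, 56.345542907714844), 79.5277328491211)
0.9 [38.5, 145.6] [[ 0.32052827 -0.15223735  0.        ]]
0.71 [163.3, 74.3] [[ 0.34677559 -0.02429046  0.        ]]
0.7 [260.2, 168.7] [[ 0.46118911 -0.01104594  0.        ]]
```

View pics/w1.png

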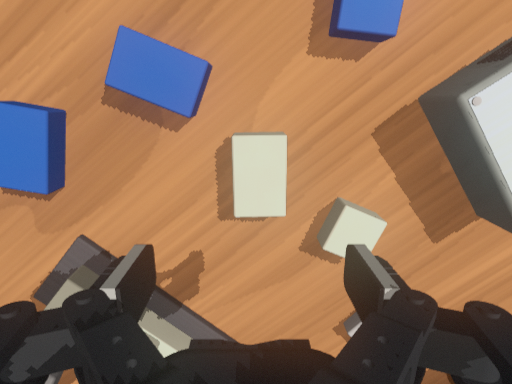

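```bash
python3 - <<'E'
from h import *
plan(.4605,-.0125,.03,142.2,80)
E
```

```text
t 2.42 N 3
[0.33, 0.16, 3.76, -0.0, 0.001, -0.005, 80.0]
[0.32, 0.16, 3.76, -0.0, 0.001, -0.005, 80.0]
[0.32, 0.16, 3.76, -0.0, 0.001, -0.005, 80.0]
```

```bash
python3 -m pendant '[[[0.48,0.24,2.5,0,0.001,-0.008,80],[0.48,0.24,3.5,0,0.001,-0.008,80],[0,0,2.5,0,0,0,80],[0,0,1,0,0,0,80],[0,0,0,0,0,0,80]]]' 40
python3 - <<'E'
from h import *
plan(.4605,-.0125,.004,142.2,80)
E
```

```text
time: 2.83
ee_pos: [0.4622, -0.0081, 0.0485]
tcp_rot: [179.8, 0.4, 142.9]
wrist_force: [-0.6, -0.8, -0.1]
opening: 0.0683
t 2.83 N 2
[-0.05, -0.23, 2.23, 0.002, 0.003, 0.006, 80.0]
[-0.06, -0.23, 2.23, 0.002, 0.003, 0.006, 80.0]
```

```bash
python3 -m pendant '[[[-0.06,-0.4,1.5,0.003,0.005,0.008,80],[0,0,1.5,0,0,0,80],[0,0,0.8,0,0,0,80],[0,0,0,0,0,0,80]]]'
python3 - <<'E'
from h import *
plan(.4605,-.0125,.004,142.2,80)
E
```

```text
time: 3.17
ee_pos: [0.4627, -0.0097, 0.0146]
tcp_rot: [179.7, 0.4, 142.7]
wrist_force: [0.6, -0.2, -0.1]
opening: 0.0683
t 3.17 N 1
[0.01, -0.36, 1.06, 0.004, 0.006, 0.009, 80.0]
```

```bash
python3 -m pendant '[[[0,-0.4,0.9,0.004,0.008,0.01,80],[0,-0.15,0.3,0.002,0.004,0.005,80],[0,0,0,0,0,0,80]]]'
python3 - <<'E'
from h import *
plan(.4605,-.0125,.004,142.2,80)
E
```

```text
time: 3.42
ee_pos: [0.461, -0.0139, 0.005]
tcp_rot: [180.0, -0.2, 141.9]
wrist_force: [-0.1, -1.0, 0.0]
opening: 0.0681
t 3.42 N 1
[0.12, 0.08, 0.1, 0.0, -0.004, -0.006, 80.0]
```

```bash
python3 -m pendant '[[[0.1,0.05,0,0,-0.003,-0.005,30],[0,0,0,0,0,0,30],[0,0,0,0,0,0,30],[0,0,0,0,0,0,30],[0,0,0,0,0,0,30]]]' 40
python3 -m pendant '[[[0,0,0,0,0,0,30],[0,0,-1,0,0,0,30],[0,0,-2,0,0,0,30],[0,0,-3,0,0,0,30],[0,0,-3,0,0,0,30]]]' 
python3 - <<'E'
from h import *
c,s=np.cos(np.radians(10.9)),np.sin(np.radians(10.9))
plan(.5726,-.1928,.14,190.9,30)
E
```

```text
time: 3.83
ee_pos: [0.4614, -0.0129, 0.0067]
tcp_rot: [179.9, 0.1, 142.2]
wrist_force: [-0.4, 0.2, -1.0]
opening: 0.0443
time: 4.25
ee_pos: [0.4567, -0.0129, 0.0945]
tcp_rot: [-179.7, -0.5, 142.2]
wrist_force: [0.7, -0.2, -1.3]
opening: 0.0444
t 4.25 N 7
[-2.88, -1.02, -0.67, -0.0, -0.002, -0.121, 30.0]
[-2.73, -1.36, -0.67, -0.0, -0.002, -0.121, 30.0]
[-2.55, -1.68, -0.66, -0.0, -0.002, -0.121, 30.0]
[-2.33, -1.98, -0.66, -0.0, -0.002, -0.121, 30.0]
[-2.07, -2.25, -0.66, -0.0, -0.002, -0.121, 30.0]
[-1.79, -2.48, -0.65, -0.0, -0.002, -0.121, 30.0]
[-1.47, -2.68, -0.65, -0.0, -0.002, -0.121, 30.0]
```

```bash
python3 -m pendant '[[[-2.88,-1.02,-0.8,0,0,-0.12,30],[-2.73,-1.36,-0.8,0,0,-0.12,30],[-2.55,-1.68,-0.8,0,0,-0.12,30],[-2.33,-1.98,-0.66,0,0,-0.12,30],[-2.07,-2.25,-0.66,0,0,-0.12,30]]]'
python3 - <<'E'
from h import *
plan(.64,-.18,.15,190.9,30)
E
```

```text
time: 4.67
ee_pos: [0.5427, -0.1424, 0.1444]
tcp_rot: [180.0, 0.0, 177.7]
wrist_force: [-0.0, 0.1, -2.0]
opening: 0.0443
t 4.67 N 3
[-3.29, -1.12, -0.19, 0.0, 0.0, -0.077, 30.0]
[-3.2, -1.37, -0.19, 0.0, 0.0, -0.077, 30.0]
[-3.08, -1.61, -0.19, 0.0, 0.0, -0.077, 30.0]
```

```bash
python3 -m pendant '[[[-3.29,-1.12,-0.19,0,0,-0.077,30],[-3.2,-1.37,-0.19,0,0,-0.077,30],[-2.5,-1.0,-0.1,0,0,-0.07,30],[0,0,0,0,0,0,30],[0,0,0,0,0,0,30]]]'
python3 - <<'E'
from h import *
K,T=cam("wrist"); im=bot.camera("wrist"); cv2.imwrite("pics/w2.png",im[:,:,::-1])
print(bot.get_obs()["ee_pos"],bot.get_obs()["tcp_rot"])
for n,z in [("low_mid",.038),("upper_laid",.066),("hearth",.01),("low_far",.038)]:
  for m in bot.masks_of("wrist",n)[:2]: print(n,m["confidence"],m["extent"],rect(m["pixels"],z,K,T))
for m in bot.mark_of("wrist","bare_joint"): print(m["confidence"],m["uv"],ray(m["uv"],.038,K,T))
E
```

```text
time: 5.08
ee_pos: [0.6396, -0.1826, 0.1525]
tcp_rot: [-179.9, 0.2, -168.7]
wrist_force: [-1.1, 0.2, -1.0]
opening: 0.0441
[ 0.6392917  -0.18242225  0.15230817] [-1.7989150e+02  1.6808774e-01 -1.6871399e+02]
low_mid 0.84 [226.5, 37.8, 284.7, 98.7] ((547.4606323242188, -198.1689910888672), (40.310394287109375, 44.657440185546875), 11.260464668273926)
upper_laid 0.68 [218.4, 0.8, 292.2, 41.5] ((520.4345703125, -203.70799255371094), (23.889930725097656, 45.37514877319336), 11.241313934326172)
hearth 0.95 [201.4, 0.0, 307.2, 184.7] ((570.3357543945312, -217.95892333984375), (145.91012573242188, 37.07173538208008), 11.054719924926758)
0.55 [254.7, 100.3] [[ 0.56889731 -0.19385614  0.038     ]]
```

View pics/w2.png

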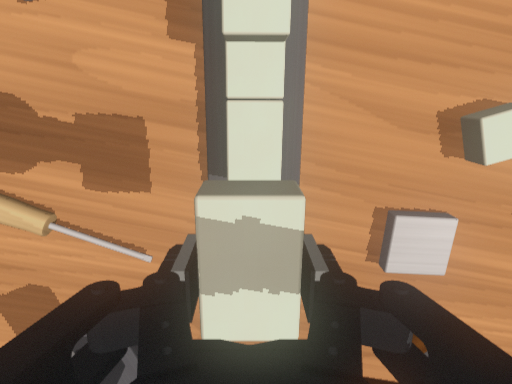

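```bash
python3 - <<'E'
from h import *
np.set_printoptions(precision=4,suppress=True,linewidth=160)
im=cv2.imread("pics/w2.png").astype(float); g=im.mean(2)
print("rows joint",g[92:106,232:278].mean(1).round()); print("rows upper",g[26:46,232:278].mean(1).round())
print("heldrows L",g[176:200,205:240].mean(1).round(),"R",g[176:200,265:295].mean(1).round())
sat=im[:,:,0]/im[:,:,2]
for r in (50,85,110,150,200,225): 
  gx=np.abs(np.diff(g[r-3:r+4].mean(0))); print(r,[(int(i),int(gx[i])) for i in np.where(gx>12)[0] if 190<i<315])
K,T=cam("wrist"); C=np.array(bot.get_calibration("wrist")["T_tool_cam"])
for n,uv,z in [("joint",(255,98.7),.038),("upend",(255.5,34),.066)]: print(n,ray([uv],z,K,T))
print("held near end top, tool",ray([(200,193),(301,193),(250,193)],-.0213,K,C)*1000, "bottom",ray([(203,181),(299,181)],.0067,K,C)*1000)
E
```

```text
rows joint [209. 209. 209. 210. 204. 188. 147.  99. 160. 195. 206. 209. 209. 209.]
rows upper [209. 209. 209. 209. 209. 208. 199. 185. 158. 121. 106. 106. 106. 106. 105. 150. 195. 208. 208. 208.]
heldrows L [135. 138. 139. 136. 125. 112. 113. 113. 113. 113. 114. 114. 114. 115. 115. 115. 115. 115. 123. 147. 176. 191. 197. 202.] R [163. 162. 162. 157. 138. 117. 117. 117. 117. 117. 117. 117. 117. 117. 118. 117. 118. 118. 125. 148. 177. 192. 198. 203.]
50 [(193, 15), (194, 24), (202, 17), (224, 31), (225, 56), (226, 28), (284, 72), (285, 18), (306, 16)]
85 [(194, 15), (195, 23), (204, 21), (224, 14), (225, 59), (226, 32), (227, 17), (283, 83), (303, 13), (304, 26)]
110 [(196, 13), (197, 20), (204, 13), (225, 35), (226, 54), (227, 26), (282, 68), (283, 21), (302, 18), (303, 17)]
150 [(197, 12), (206, 21), (225, 13), (226, 60), (227, 33), (228, 16), (281, 88), (300, 13), (301, 16)]
200 [(193, 12), (194, 27), (195, 18), (196, 15), (304, 40), (305, 17)]
225 [(194, 16), (195, 20), (303, 49)]
joint [[ 0.5666 -0.193   0.038 ]]
upend [[ 0.5268 -0.2012  0.066 ]]
held near end top, tool [[ 36.4764 -20.4859 -21.3   ]
 [ 36.4929  19.528  -21.3   ]
 [ 36.4846  -0.6727 -21.3   ]] bottom [[ 34.3858 -23.3252   6.7   ]
 [ 34.4024  22.97     6.7   ]]
```

```bash
python3 -m pendant '[[[2.0,-0.2,0.5,0,0,0,30],[3.0,-0.3,0.8,0,0,0,30],[1.5,0,0.6,0,0,0,30],[0,0,0.3,0,0,0,30],[0,0,0,0,0,0,30]]]'
python3 - <<'E'
from h import *
plan(.5675,-.1935,.08,-168.75,30)
E
```

```text
time: 5.8
ee_pos: [0.5719, -0.1979, 0.133]
tcp_rot: [-179.7, 0.5, -168.6]
wrist_force: [0.9, 0.1, -2.1]
opening: 0.0443
t 5.8 N 2
[0.19, 0.27, 2.65, -0.002, 0.004, 0.001, 30.0]
[0.18, 0.26, 2.65, -0.002, 0.004, 0.001, 30.0]
```

```bash
python3 -m pendant '[[[0.4,0.5,2,-0.004,0.008,0.001,30],[0,0,2,0,0,0,30],[0,0,1,0,0,0,30],[0,0,0,0,0,0,30]]]'
python3 - <<'E'
from h import *
plan(.5675,-.1935,.055,-168.75,30)
E
```

```text
time: 6.13
ee_pos: [0.5698, -0.193, 0.0854]
tcp_rot: [-179.8, 0.4, -168.7]
wrist_force: [-1.3, 0.5, -1.5]
opening: 0.0442
t 6.13 N 1
[0.25, 0.01, 3.03, -0.004, 0.006, 0.001, 30.0]
```

```bash
python3 -m pendant '[[[0.3,0,1.2,-0.005,0.008,0.001,30],[0.1,0,1.2,0,0.003,0,30],[0.05,0,0.3,0,0.002,0,30],[0,0,0,0,0,0,30]]]'
python3 - <<'E'
from h import *
plan(.5675,-.1935,.0447,-168.75,30)
E
```

```text
time: 6.47
ee_pos: [0.5668, -0.1937, 0.0578]
tcp_rot: [179.9, -0.4, -168.7]
wrist_force: [-0.4, -0.5, -1.6]
opening: 0.0442
t 6.47 N 1
[-0.08, 0.01, 1.31, 0.001, -0.006, 0.001, 30.0]
```

```bash
python3 -m pendant '[[[-0.07,0,0.5,0.001,-0.005,0.001,30],[0,0,0.3,0,0,0,30],[0,0,0,0,0,0,30]]]'
python3 - <<'E'
from h import *
plan(.5675,-.1935,.0447,-168.75,30)
E
```

```text
time: 6.72
ee_pos: [0.568, -0.1937, 0.0495]
tcp_rot: [-180.0, -0.0, -168.8]
wrist_force: [-0.2, 0.4, -0.8]
opening: 0.0443
t 6.72 N 1
[0.05, 0.03, 0.48, -0.0, -0.0, -0.0, 30.0]
```

```bash
python3 -m pendant '[[[0.04,0.02,0.3,0,0,0,30],[0,0,0.1,0,0,0,30],[0,0,0,0,0,0,30]]]'
python3 -m pendant '[[[0,0,0.08,0,0,0,30],[0,0,0,0,0,0,30]]]'
```

```text
time: 6.97
ee_pos: [0.5679, -0.1938, 0.0458]
tcp_rot: [-179.9, 0.1, -168.8]
wrist_force: [-0.7, 0.3, -1.1]
opening: 0.0442
time: 7.13
ee_pos: [0.568, -0.1938, 0.0453]
tcp_rot: [-179.9, 0.1, -168.8]
wrist_force: [0.6, -0.5, -2.0]
opening: 0.0444
```

```bash
python3 -m pendant '[[[0,0,0.1,0,0,0,30],[0,0,0,0,0,0,30]]]'
python3 -m pendant '[[[0,0,0.1,0,0,0,30],[0,0,0,0,0,0,30]]]'
```

```text
time: 7.3
ee_pos: [0.5681, -0.1939, 0.0444]
tcp_rot: [-179.9, 0.1, -168.8]
wrist_force: [-0.4, 0.3, -1.9]
opening: 0.0441
time: 7.47
ee_pos: [0.5685, -0.194, 0.0443]
tcp_rot: [-179.9, 0.2, -168.8]
wrist_force: [0.5, -0.9, -2.5]
opening: 0.0438
```

```bash
python3 -m pendant '[[[-0.05,0,0.1,0,-0.002,0,30],[0,0,0,0,0,0,30]]]'
python3 -m pendant '[[[0,0,0.1,0,0,0,30],[0,0,0,0,0,0,30]]]'
```

```text
time: 7.63
ee_pos: [0.5689, -0.194, 0.0444]
tcp_rot: [-179.9, 0.3, -168.8]
wrist_force: [0.5, -0.5, -1.7]
opening: 0.0445
time: 7.8
ee_pos: [0.5691, -0.1941, 0.0444]
tcp_rot: [-179.8, 0.4, -168.8]
wrist_force: [0.7, -1.4, -1.3]
opening: 0.0442
```

```bash
python3 -m pendant '[[[0.2,0.03,-0.2,-0.002,0.005,0,30],[0,0,0,0,0,0,30]]]'
python3 - <<'E'
from h import *
o=bot.get_obs();print(o["torque"],o["wrist_force"])
plan(.5675,-.1935,.0447,-168.75,30)
E
```

```text
time: 7.97
ee_pos: [0.567, -0.1942, 0.0462]
tcp_rot: [-180.0, 0.0, -168.8]
wrist_force: [-0.4, -0.1, -1.2]
opening: 0.0446
[ 0.00217504  0.01680172 -0.0057969 ] [-0.37799348 -0.06554311 -1.18011368]
t 7.97 N 1
[-0.06, 0.05, 0.15, -0.001, 0.001, -0.001, 30.0]
```

```bash
python3 -m pendant '[[[-0.04,0.07,0.15,0,0,0,30],[0,0,0.05,0,0,0,30],[0,0,0,0,0,0,30]]]'
python3 - <<'E'
from h import *
K,T=cam("wrist"); o=bot.get_obs();print(o["torque"],o["wrist_force"],o["ee_pos"])
im=bot.camera("wrist"); cv2.imwrite("pics/w3.png",cv2.resize(im[0:300,130:390,::-1],None,fx=2,fy=2))
E
```

```text
time: 8.22
ee_pos: [0.5673, -0.1933, 0.0441]
tcp_rot: [-180.0, 0.1, -168.8]
wrist_force: [-1.7, -0.6, 2.0]
opening: 0.0444
[-0.00989736  0.32107355  0.03787756] [-1.66951819 -0.60449275  1.97833689] [ 0.56732312 -0.19331175  0.04408191]
```

View pics/w3.png

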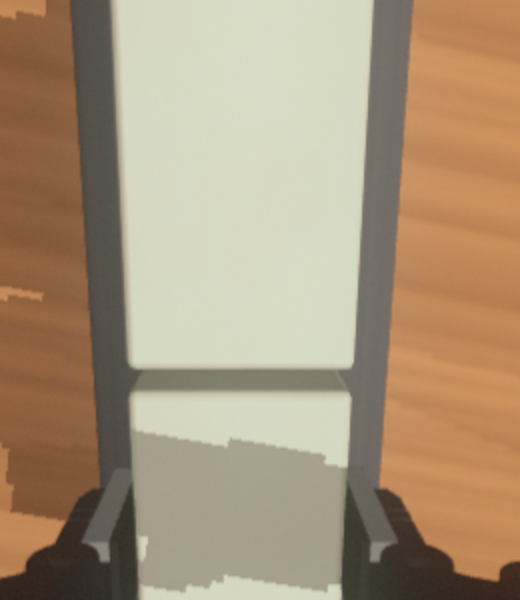

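```bash
python3 -m pendant '[[[0,0,0,0,0,0,58],[0,0,0,0,0,0,65],[0,0,0,0,0,0,80],[0,0,0,0,0,0,80]]]'
python3 -m pendant '[[[0,0,-1,0,0,0,80],[0,0,-2.5,0,0,0,80],[0,0,-3.5,0,0,0,80],[0,0,-3.5,0,0,0,80],[0,0,-2,0,0,0,80]]]'
python3 - <<'E'
from h import *
K,T=cam("wrist"); im=bot.camera("wrist"); cv2.imwrite("pics/w4.png",im[:,:,::-1])
o=bot.get_obs(); print(o["ee_pos"],o["tcp_rot"])
for m in bot.masks_of("wrist","upper_laid")[:3]+bot.masks_of("wrist","hearth")[:1]: print(m["confidence"],m["extent"],rect(m["pixels"],.066,K,T))
plan(.50,.10,.2,180)
E
```

```text
time: 8.6
ee_pos: [0.5675, -0.1934, 0.0438]
tcp_rot: [-180.0, 0.1, -168.8]
wrist_force: [0.2, -0.6, 0.5]
opening: 0.0683
time: 9.02
ee_pos: [0.5641, -0.1922, 0.1692]
tcp_rot: [179.7, -0.5, -168.8]
wrist_force: [-0.1, -0.4, 0.5]
opening: 0.0679
[ 0.56514394 -0.19251975  0.1728591 ] [ 179.86911014   -0.24424876 -168.78083191]
0.61 [211.0, 50.0, 276.4, 148.7] ((493.6669921875, -208.4737548828125), (68.6824722290039, 45.57353210449219), 11.840847969055176)
0.77 [197.2, 0.0, 296.5, 261.1] ((526.2112426757812, -202.33660888671875), (199.974365234375, 69.09028625488281), 11.01878547668457)
t 9.17 N 8
[0.09, 3.74, -0.39, 0.0, -0.001, 0.024, 100.0]
[0.18, 3.74, -0.39, 0.0, -0.001, 0.024, 100.0]
[0.27, 3.73, -0.39, 0.0, -0.001, 0.024, 100.0]
[0.36, 3.73, -0.39, 0.0, -0.001, 0.024, 100.0]
[0.45, 3.72, -0.4, 0.0, -0.001, 0.024, 100.0]
[0.54, 3.7, -0.4, 0.0, -0.001, 0.024, 100.0]
[0.63, 3.69, -0.4, 0.0, -0.001, 0.024, 100.0]
[0.72, 3.67, -0.4, 0.0, -0.001, 0.024, 100.0]
```

View pics/w4.png

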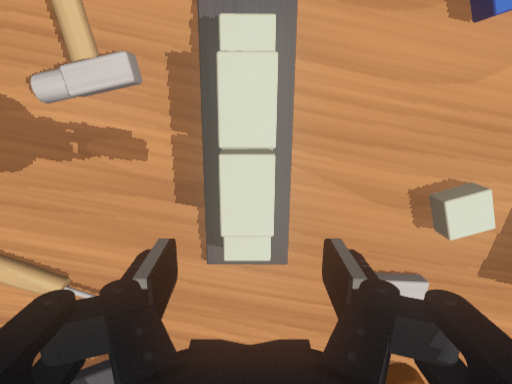

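```bash
python3 -m pendant '[[[0,3.8,-0.3,0,0,0.02,80],[0.07,3.8,-0.3,0,0,0.02,80],[0.15,3.8,-0.3,0,0,0.02,80],[0.2,3.8,-0.3,0,0,0.02,80],[0.3,3.8,-0.3,0,0,0.02,80]]]'
python3 -m pendant '[[[0.37,3.8,-0.3,0,0,0.02,80],[0.45,3.8,-0.3,0,0,0.02,80],[0.5,3.8,-0.3,0,0,0.02,80],[0.5,3.5,0,0,0,0.02,80],[0.2,1.5,0,0,0,0,80]]]'
python3 -m pendant '[[[0,0,0,0,0,0,80]]]'
python3 - <<'E'
from h import *
K,T=cam("wrist"); im=bot.camera("wrist"); cv2.imwrite("pics/w5.png",im[:,:,::-1])
o=bot.get_obs(); print(o["ee_pos"],o["tcp_rot"])
for n,z in [("control_box",.06),("selector_grip",.096)]:
  for m in bot.masks_of("wrist",n)[:2]: print(n,m["confidence"],m["extent"],rect(m["pixels"],z,K,T))
for m in bot.mark_of("wrist","selector_grip")[:2]: print(m["confidence"],m["uv"],ray(m["uv"],.084,K,T))
bot.camera("top"); Kt,Tt=cam("top")
for n in ("loose_block","upper_laid","hearth"):
  for m in bot.masks_of("top",n)[:5]: print(n,m["confidence"],m["extent"],rect(m["pixels"],.066 if n!="hearth" else .01,Kt,Tt))
E
```

```text
time: 9.58
ee_pos: [0.5261, -0.0059, 0.1776]
tcp_rot: [179.8, -0.9, -175.4]
wrist_force: [0.9, 0.4, -0.1]
opening: 0.0682
time: 10.0
ee_pos: [0.4926, 0.1669, 0.1835]
tcp_rot: [179.9, -1.3, 179.8]
wrist_force: [-0.4, 0.2, -0.0]
opening: 0.0681
time: 10.08
ee_pos: [0.4914, 0.1697, 0.1825]
tcp_rot: [179.9, -1.3, -180.0]
wrist_force: [-0.7, 0.2, 0.3]
opening: 0.0685
[0.49149851 0.16859697 0.18233308] [ 179.90412687   -1.37546839 -179.98930432]
control_box 0.66 [196.9, 179.3, 360.4, 330.0] ((556.6856079101562, 193.99937438964844), (137.5601806640625, 140.75167846679688), 85.21915435791016)
control_box 0.19 [509.4, 303.4, 508.8, 320.8] ((612.08642578125, 418.29840087890625), (17.9470157623291, 1.8892544507980347), 11.72632122039795)
selector_grip 0.9 [253.7, 249.0, 302.2, 308.6] ((551.8484497070312, 187.9156494140625), (40.704689025878906, 52.269779205322266), 52.21887969970703)
0.82 [277.3, 282.9] [[0.56657988 0.19220079 0.084     ]]
loose_block 0.84 [290.4, 256.1, 314.7, 279.8] ((320.85760498046875, -144.42669677734375), (42.26378631591797, 69.09219360351562), 41.342872619628906)
loose_b
[... 166 characters left out ...]
170.2, 323.1, 199.6] ((565.5321655273438, -191.92124938964844), (77.98713684082031, 51.17551803588867), 9.833270072937012)
loose_block 0.23 [91.4, 160.9, 103.3, 241.3] ((520.8130493164062, 454.0682373046875), (26.189680099487305, 247.7978973388672), 89.5748062133789)
upper_laid 0.94 [311.5, 196.3, 331.5, 223.9] ((493.0220947265625, -206.29031372070312), (77.8636703491211, 50.7371711730957), 12.364761352539062)
upper_laid 0.73 [294.9, 161.9, 336.6, 242.2] ((524.8966064453125, -191.7677459716797), (240.4711456298828, 85.53053283691406), 10.675578117370605)
hearth 0.65 [294.3, 155.8, 336.3, 240.9] ((534.950439453125, -200.11045837402344), (258.0724182128906, 88.31298828125), 11.006325721740723)
```

View pics/w5.png

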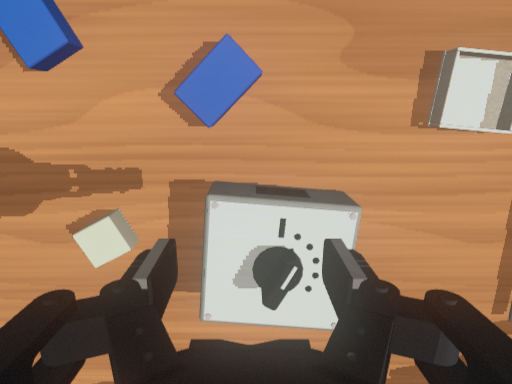

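```bash
python3 - <<'E'
from h import *
np.set_printoptions(precision=4,suppress=True)
K,T=cam("wrist")
im=cv2.imread("pics/w5.png")
print("bar,dots",d:=ray([(282,227),(297.5,237.5),(309.5,247),(316.5,260.5),(315.5,275.5),(308.5,289.5)],.06,K,T)[:,:2])
(c,*_)=cv2.minEnclosingCircle((d[1:]*1000).astype(np.float32))
# circle fit
A=np.c_[2*d[1:],np.ones(5)]; s=np.linalg.lstsq(A,(d[1:]**2).sum(1),rcond=None)[0]; print("fit",s[:2],np.sqrt(s[2]+s[:2]@s[:2]))
w=ray([(282,290),(296,268)],.096,K,T)[:,:2]; print("white",w)
print("corner screws",q:=ray([(214,205),(352,215),(207.5,317),(334,325)],.06,K,T)[:,:2])
v=q[2]-q[0]; print("x-edge yaw",np.degrees(np.arctan2(v[1],v[0]))); v=q[1]-q[0]; print("y-edge",np.degrees(np.arctan2(v[1],v[0]))-90)
cv2.imwrite("pics/w5z.png",cv2.resize(im[175:335,190:370],None,fx=4,fy=4,interpolation=cv2.INTER_CUBIC))
E
```

```text
bar,dots [[0.5274 0.1936]
 [0.5375 0.2078]
 [0.5468 0.219 ]
 [0.5603 0.226 ]
 [0.5756 0.2258]
 [0.5902 0.2199]]
fit [0.569  0.1912] 0.035601279841081315
white [[0.5683 0.1909]
 [0.5485 0.2017]]
corner screws [[0.5065 0.1336]
 [0.5164 0.2552]
 [0.6196 0.1236]
 [0.6292 0.2464]]
x-edge yaw -5.049814589211169
y-edge -4.611113778822144
```

View pics/w5z.png

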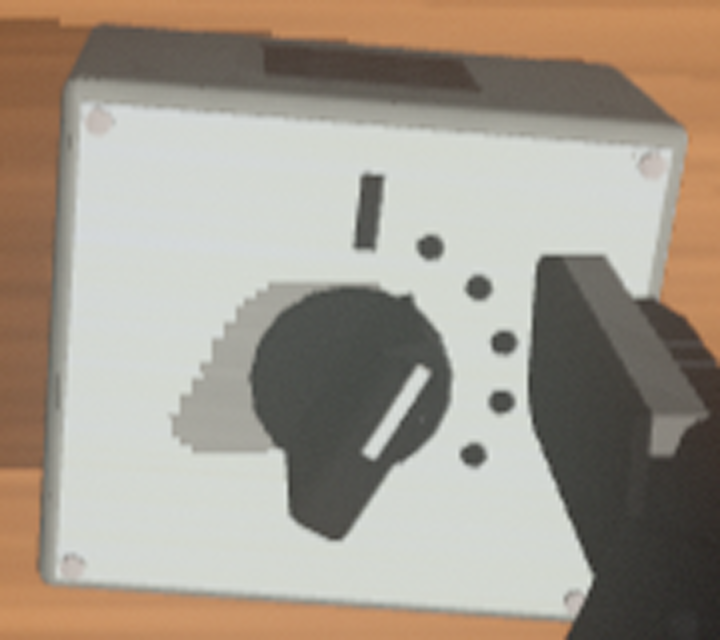

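```bash
python3 - <<'E'
from h import *
plan(.568,.1905,.13,151.2,60)
E
```

```text
t 10.48 N 5
[-1.52, 0.5, 1.04, -0.001, -0.004, 0.1, 60.0]
[-1.46, 0.65, 1.04, -0.001, -0.004, 0.1, 60.0]
[-1.39, 0.79, 1.05, -0.001, -0.004, 0.1, 60.0]
[-1.3, 0.92, 1.06, -0.001, -0.004, 0.1, 60.0]
[-1.19, 1.04, 1.06, -0.001, -0.004, 0.1, 60.0]
```

```bash
python3 -m pendant '[[[-1.52,0.5,1.04,-0.001,-0.004,0.1,60],[-1.46,0.65,1.04,-0.001,-0.004,0.1,60],[-1.39,0.79,1.05,0,-0.004,0.1,60],[-1.3,0.9,1,0,-0.004,0.1,60],[-1,0.8,0.8,0,-0.004,0.09,60]]]'
python3 -m pendant '[[[0,0,0,0,0,0,60]]]'
python3 - <<'E'
from h import *
plan(.568,.1905,.095,151.2,60)
E
```

```text
time: 10.9
ee_pos: [0.5691, 0.185, 0.1354]
tcp_rot: [179.9, 0.2, 150.3]
wrist_force: [-0.3, 0.2, -0.4]
opening: 0.0512
time: 10.98
ee_pos: [0.5702, 0.1844, 0.1331]
tcp_rot: [180.0, 0.1, 149.9]
wrist_force: [0.7, 0.1, -0.9]
opening: 0.0516
t 10.98 N 1
[0.5, 0.42, 3.81, 0.001, 0.002, -0.022, 60.0]
```

```bash
python3 -m pendant '[[[0.5,0.5,1.3,0.001,0.002,-0.022,60],[0,0,1.5,0,0,0,60],[0,0,0.5,0,0,0,60],[0,0,0,0,0,0,60]]]'
python3 - <<'E'
from h import *
K,T=cam("wrist"); im=bot.camera("wrist"); cv2.imwrite("pics/w6.png",im[:,:,::-1])
o=bot.get_obs(); print(o["ee_pos"],o["tcp_rot"])
plan(.568,.1905,.072,151.2,60)
E
```

```text
time: 11.32
ee_pos: [0.5674, 0.1902, 0.0981]
tcp_rot: [-180.0, -0.1, 151.8]
wrist_force: [-0.4, -0.8, -0.8]
opening: 0.0511
[0.56738473 0.19016009 0.09853972] [-1.79961113e+02 -8.61998972e-02  1.51792923e+02]
t 11.37 N 1
[-0.04, 0.06, 2.65, -0.001, -0.002, 0.01, 60.0]
```

View pics/w6.png

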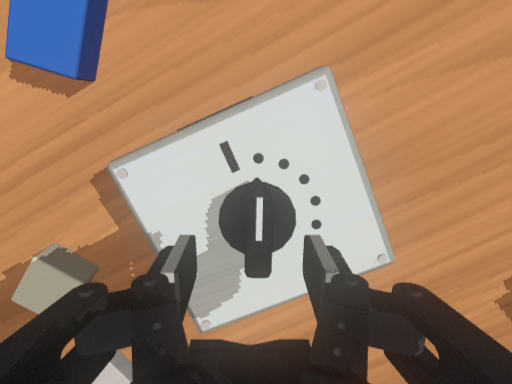

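```bash
python3 -m pendant '[[[0,0.35,1.2,0,0,0,50],[0,0,1,0,0,0,40],[0,0,0.3,0,0,0,40],[0,0,0,0,0,0,40]]]'
python3 - <<'E'
from h import *
K,T=cam("wrist"); im=bot.camera("wrist"); cv2.imwrite("pics/w7.png",cv2.resize(im[130:330,130:390,::-1],None,fx=2,fy=2))
o=bot.get_obs(); print(o["ee_pos"],o["tcp_rot"],o["opening"])
E
```

```text
time: 11.7
ee_pos: [0.5693, 0.1938, 0.0733]
tcp_rot: [179.9, 0.0, 152.0]
wrist_force: [-0.3, 0.1, -0.5]
opening: 0.0342
[0.56927427 0.19380201 0.07357574] [1.79911554e+02 2.37609980e-02 1.51960718e+02] 0.03414789401477323
```

View pics/w7.png

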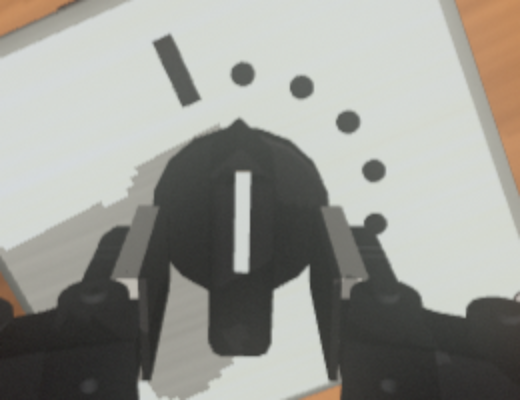

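```bash
python3 -m pendant '[[[0,0.05,0.2,0,0,0,20],[0,0,0,0,0,0,5],[0,0,0,0,0,0,5],[0,0,0,0,0,0,5],[0,0,0,0,0,0,5]]]' 40
python3 - <<'E'
from h import *
o=bot.get_obs(); print(o["ee_pos"],o["tcp_rot"],o["opening"],o["wrist_force"],o["torque"],o["q"])
E
```

```text
time: 12.17
ee_pos: [0.5695, 0.1941, 0.0718]
tcp_rot: [179.9, 0.0, 152.0]
wrist_force: [0.0, -0.9, -2.2]
opening: 0.0133
[0.56950177 0.19411318 0.07180222] [1.79926422e+02 2.50867456e-02 1.51961495e+02] 0.013316441854815644 [ 0.02156491 -0.92907129 -2.15141736] [-0.02230067  0.01530137 -0.08112202] [1.88063727e+01 1.17904359e+01 5.94636630e-02 7.81981932e+01
 3.20249987e-02 4.68448817e+01]
```

```bash
python3 -m pendant '[[[0,0,0,0,0,-0.09,5],[0,0,0,0,0,-0.1,5],[0,0,0,0,0,-0.1,5],[0,0,0,0,0,-0.1,5],[0,0,0,0,0,-0.05,5]]]'
python3 - <<'E'
from h import *
o=bot.get_obs(); print(o["ee_pos"],o["tcp_rot"],o["opening"],o["wrist_force"],o["torque"])
E
```

```text
time: 12.58
ee_pos: [0.5698, 0.1952, 0.0719]
tcp_rot: [179.8, 0.1, 178.2]
wrist_force: [-0.5, -0.2, -1.8]
opening: 0.0131
[0.56976438 0.19515848 0.07185226] [1.79812654e+02 6.22715935e-02 1.78189531e+02] 0.01313637946434476 [-0.54013314 -0.17919038 -1.83273035] [-0.07697384  0.16143973 -1.36630906]
```

```bash
python3 -m pendant '[[[0,0,0,0,0,-0.02,5],[0,-0.05,0,0,0,0.1,5],[0,0,0,0,0,0.12,5],[0,0,0,0,0,0.12,5],[0,0,0,0,0,0.12,5]]]'
python3 -m pendant '[[[0,0,0,0,0,0.12,5],[0,0,0,0,0,0.12,5],[0,0,0,0,0,0.12,5],[0,0,0,0,0,0.12,5],[0,0,0,0,0,0.1,5]]]'
python3 - <<'E'
from h import *
o=bot.get_obs(); print(o["ee_pos"],o["tcp_rot"],o["opening"],o["wrist_force"],o["torque"])
E
```

```text
time: 13.0
ee_pos: [0.5695, 0.1942, 0.0718]
tcp_rot: [179.9, -0.0, 152.2]
wrist_force: [-0.7, -1.0, -1.6]
opening: 0.013
time: 13.42
ee_pos: [0.5685, 0.193, 0.0718]
tcp_rot: [-179.9, -0.0, 117.4]
wrist_force: [-1.9, -0.6, -1.4]
opening: 0.0135
[0.56845389 0.19299226 0.07178376] [-1.79914298e+02 -4.85986734e-02  1.17403224e+02] 0.013474216654332339 [-1.92944766 -0.59204274 -1.4256121 ] [-0.08740666  0.24683853  0.0763833 ]
```

```bash
python3 -m pendant '[[[0,0,0,0,0,0.08,5],[0,0,0,0,0,0.06,5],[0,0,0,0,0,0,5],[0,0,0,0,0,0,5]]]'
```

```text
time: 13.75
ee_pos: [0.568, 0.1929, 0.0718]
tcp_rot: [-179.9, -0.0, 108.6]
wrist_force: [0.2, -0.2, -1.5]
opening: 0.0134
```

```bash
python3 -m pendant '[[[0,0,0,0,0,0.07,5],[0,0,0,0,0,0.02,5],[0,0,0,0,0,0,5]]]'
python3 - <<'E'
from h import *
o=bot.get_obs(); print(o["ee_pos"],o["tcp_rot"],o["opening"],o["wrist_force"],o["torque"])
E
```

```text
time: 14.0
ee_pos: [0.5678, 0.1928, 0.0718]
tcp_rot: [-179.8, -0.0, 103.6]
wrist_force: [-0.6, -0.0, -3.3]
opening: 0.0129
[0.56781825 0.19277149 0.07179403] [-1.79828249e+02 -3.51219508e-03  1.03572223e+02] 0.01294236705255875 [-0.592871   -0.03600723 -3.31822188] [-0.01030554  0.0055859   0.02629091]
```

Torque is about zero in the third detent. Release, lift and check.

```bash
python3 -m pendant '[[[0,0,0,0,0,0,40],[0,0,0,0,0,0,50],[0,0,0,0,0,0,50],[0,0,0,0,0,0,50]]]'
python3 -m pendant '[[[0,0,-1,0,0,0,50],[0,0,-2.5,0,0,0,50],[0,0,-3.5,0,0,0,50],[0,0,-2.5,0,0,0,50],[0,0,0,0,0,0,50]]]'
python3 - <<'E'
from h import *
im=bot.camera("wrist"); a=im[60:330,90:430,::-1]
t=bot.camera("top")[130:260,150:350,::-1]
a=cv2.resize(a,(680,540)); cv2.imwrite("pics/w8.png",a)
b=cv2.resize(np.ascontiguousarray(t),None,fx=3,fy=3,interpolation=cv2.INTER_CUBIC); cv2.imwrite("pics/t8.png",b)
o=bot.get_obs(); print(o["time"],o["ee_pos"],o["tcp_rot"])
E
```

```text
time: 14.33
ee_pos: [0.5687, 0.193, 0.0728]
tcp_rot: [-180.0, -0.0, 104.0]
wrist_force: [1.0, 0.1, 0.9]
opening: 0.0428
time: 14.75
ee_pos: [0.5674, 0.1926, 0.1727]
tcp_rot: [-179.8, -0.0, 104.1]
wrist_force: [1.1, 0.7, 0.0]
opening: 0.0429
14.85 [0.56673206 0.19233038 0.16867743] [-1.79601823e+02  1.39165315e-02  1.04085342e+02]
```

View pics/w8.png

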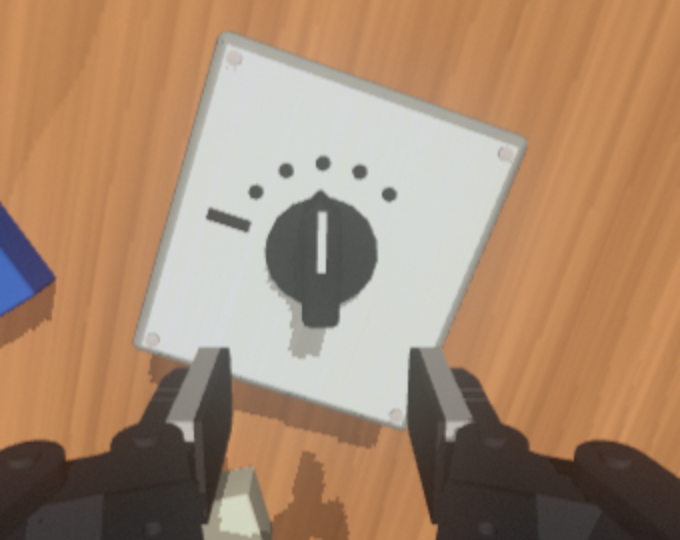

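View pics/t8.png

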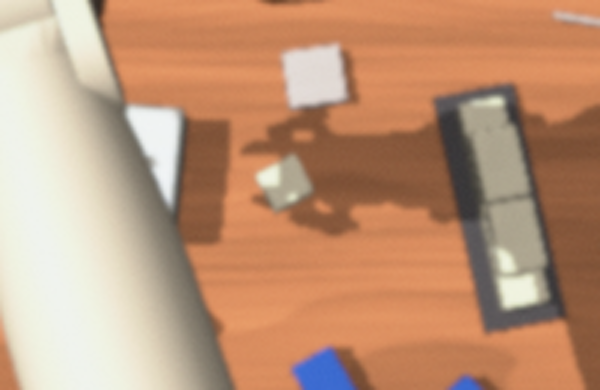

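```bash
python3 -c "
from workcell import bot
print(bot.job_done())"
```

```text
the job is handed in; nothing more can be done
None
```

The block is laid and the fume extractor is switched on afresh. I handed the job in at about 15 s of the 48 s.

- **Block:** I set it down until the wrist force turned to about +2 N, then released it. The wrist picture before release shows it square and in line with `upper_laid`, with a gap of about 5.2 mm (about 5 mm expected). The lower blocks look unmoved in the pictures after it. The top camera, which is coarser, put the two upper blocks 73.9 mm apart centre to centre, where 75.5 mm was expected. I trusted the closer wrist view and did not adjust.
- **Selector:** It was one click from the stop. I turned it anticlockwise until it pressed firmly on the stop (about 1.4 N m at the wrist), then clockwise about 72°. Wrist torque was near zero when I let go. The last picture shows the pointer on the third dot, with the gripper clear above it.

I moved nothing else on the bench on purpose. The last top picture shows the offcut and bench block in place, but the arm hid part of the control box and some of the bench was outside the crop.

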